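# Hang the splash guard back on the pizza topping station

### The arm

A 6-joint arm with a two-finger parallel gripper is mounted at the origin on the work surface. World frame = base frame: x ahead of the robot, y to its left, z up, the work surface at z = 0. Lengths are in m, angles in rad, forces in N, time in s.
With the tool pointing down it reaches from about 0.35 to 1 m from the base axis. Payload 7.1 kg.
Tool frame: the origin (TCP) lies midway between the tips of the shut fingers; the grasp point (between the pads) lies 19 mm behind it (robot.hold_point_z is the distance from the TCP to the grasp point, in m); z points along the fingers, y is the direction in which the jaws open and shut (so a half turn about z gives the same grasp; the last joint's range is limited). The gripper opens to 85 mm and grips with 20 to 120 N. Pads are 22 mm wide; open, the fingers measure 114 mm over their backs; the gripper's body (76 mm by 85 mm) begins 54 mm behind the grasp point. The pads swing forward as they close: fully open they stand 13 mm farther back than shut.
Start: joints at [-1.283, 0.423, 1.63, -0, 1.089, -0.019], TCP at [0.189, -0.596, 0.231] pointing down, gripper open.
Joint ranges: [-3, 3], [-0.9, 2.11], [0.09, 2.58], [-1.31, 4.45], [0.11, 2.69], [-2.54, 2.54]. Speed limits (rad/s): [2.39, 2.39, 3.01, 3.14, 3.14, 3.14].

### API

Orientations are given as [roll, pitch, yaw] about the fixed x, y, z axes, in that order (R = Rz(yaw) Ry(pitch) Rx(roll)).
In Python, from cell import robot gives the robot as it stands. The module is installed in compiled form; this text tells all that it offers.
- The arm moves only by the tool carry_out, never from a script. Its argument "steps" is a list of rows, each a list of 5 numbers: the opening, from 0 (shut) to 1 (fully open), then the shift along the tool's x, y, z in mm, then the turn about the tool's z in degrees. A call has 1 to 20 rows; each row is the pose to reach, as a shift and turn from the pose commanded when the call began, along the tool's axes at that moment; what a row does not reach only later rows make up. A row lasts 1/8 s, in which the tool goes at most 62.5 mm and 10.7 degrees, less where a joint would pass 70% of its speed; a pose out of reach is approached as far as the arm can. A call with a gripper value outside its range is refused whole. The fingers move at their own pace and stop on an object; "squeeze" is the grip in N (left out, the last holds). Time passes only in rows, so rows that repeat a pose let the fingers close. It gives the time, the measured TCP pose, the force and the opening at its end, in the units of the state.
- robot.observe(): the state, without advancing time (a new reading comes with each control period).
- robot.snapshot(name): name is "scene" or "top"; returns a dict with "frame" (384x512x3 uint8, blue, green, red), "range_z" (384x512 float32, m along the optical axis (not along the pixel's ray), 0 where there is no reading), "mtx" (3x3 intrinsics, pixels), "dist" ([k1, k2, p1, p2, k3] as OpenCV has them; the pictures are not rectified), "pose" (4x4, takes a point from camera to world coordinates). Camera axes: x right, y down, z forward; pixel columns grow to the right and rows downward; lengths in m; the calibration is good to about 2 mm. A picture is of the moment at which its call begins.
- robot.hand_in(): hands the job in, once; it reports no verdict.
The state is a dict: "t": time; "joints": joint angles; "joint_velocities": joint speeds; "effort": joint torques, N m; "tcp_pos": TCP position; "ee_rot": TCP orientation; "wrist_force": force on the tool from outside, world axes, zero at the start; "torque": the same for the moment, N m; "grip_width": opening from 0.0 (shut) to 1.0 (fully open).
Only numpy, scipy, OpenCV 4.12 (cv2) and the standard library are available. Lean on these libraries where they do the work, as an engineer would, in place of code of your own. Each camera call takes 0.05 s, during which the arm holds its last target.

### The job

The clear splash guard of the pizza topping station has been set back in place after washing: take the red-headed hinge pin from the white caddy, thread it down through all three hinge knuckles until its collar sits fully home on the top one, and let go. The guard stands a few millimetres out of line, so feel for each hole and ease the guard across with the pin, gently, never pressing the pin on the hinge with more than about 2 kg of force. Leave the spare pin, oil can, tomato can and shaker where they are.

Things in the scene. Friction and masses are not known exactly. Their poses are not given: they have to be found in the camera images.
- pin: the hinge pin, red square head, upright in a hole of the caddy, 80 to 160 g. Origin: centre of its tip; z runs up the pin. Steel shank 10 mm across from z = 0 to 76 mm, tapered over the lowest 3 mm to 8 mm; steel collar 26 mm across from z = 76 to 80 mm; red square head 20 x 20 mm with flats along the pin's x and y axes from z = 80 to 122 mm. In the caddy the tip stands 5 mm above the table
- pin_grip (a point): middle of the pin's red head, 101 mm above its tip: where to grip it, across two flats
- caddy: white plastic block, 60 x 170 x 50 mm (x, y, z), fixed, origin at the centre of its underside. Two upright holes 12 mm across and 45 mm deep at y = +45 mm (the pin) and y = -45 mm (the spare)
- spare: thinner spare pin with a black square head 16 x 16 mm, otherwise shaped like the pin (shank 8 mm); stands in the caddy's other hole; leave it there
- station: fixed steel topping station: base plate 6 mm thick, pan trough 82 mm high behind the guard. Origin on the table below the hinge, z up; x points away from its front (trough starts at x = 57 mm), y runs along the guard. Hinge: three square knuckles stacked near the z axis, 36 x 36 mm, 12 mm thick, tops at z = 92, 64 and 36 mm, each with an upright 12 mm hole, no chamfer
- hinge (a point): point on the station's z axis at the height of the top knuckle's top face (z = 92 mm). Top and bottom knuckles belong to the guard, a clear panel along +y, top edge 90 mm high. They share one axis, unmeasured, up to 6 mm off in x and in y. The loose guard slides sideways under 3 N per axis, stays where left, and gives downward on rubber feet 1.5 N per mm, up to 7 mm, springing back
- post (a point): point on the station's z axis at the height of the middle knuckle's top face (z = 64 mm). The middle knuckle belongs to the fixed post: its hole, unmeasured, is up to 3 mm off this point in x and in y and is rigid: it yields neither sideways nor down, so touch it slowly. Dragging the guard with the pin in its top hole brings the holes into line
- oil_can: brass oil can, 76 mm across and 120 mm tall, with handle and spout; leave it alone. Origin under its centre
- tomato_can: red tomato can, 74 mm across and 110 mm tall; leave it alone. Origin under its centre
- shaker: metal shaker, 60 mm across and 107 mm tall; leave it alone. Origin under its centre

How it is judged:
On the way, in this order (a step that is already met when the one before it is completed fails the run):
1. the pin has been lifted clear of the caddy, its tip more than 60 mm above the table (height (world z) of pin above 0.06 m), for 0.1 s.
2. the pin's tip is below the middle knuckle, inside the hinge (z of pin in the frame of station below 0.05 m and horizontal distance between pin and hinge below 0.008 m).
At the end, for the whole second after the job is handed in: the pin stands upright (within 0.08 rad) through all three knuckles, its tip within 8 mm of the station's z axis and 9 to 18.5 mm above the table (collar down on the top knuckle, nominally 15 to 16 mm), let go and at rest (below 0.1 m/s) (z of pin in the frame of station between 0.009 and 0.0185 m and horizontal distance between pin and hinge below 0.008 m and angle between the z axis of pin and the z axis of station, either way round below 0.08 rad and linear speed of pin below 0.1 m/s); the robot touches nothing.
It fails at once if the pin was pressed against the hinge or station with more than 20 N (contact force between pin and station above 20 N).
It fails at once if the spare pin was moved by more than 30 mm (distance of spare from where it was at the start of the episode above 0.03 m).
It fails at once if the oil can was moved by more than 30 mm (distance of oil_can from where it was at the start of the episode above 0.03 m).
It fails at once if the tomato can was moved by more than 30 mm (distance of tomato_can from where it was at the start of the episode above 0.03 m).
It fails at once if the shaker was moved by more than 30 mm (distance of shaker from where it was at the start of the episode above 0.03 m).
It also fails if it takes over 72 s, if anything falls off the work surface, if the arm or the gripper's body presses on something with over 40 N, if the wrist force passes 120 N, or if a joint passes its speed limit or range.

## Working session

There is one attempt and no reset: what is moved stays moved. The work goes in short steps, Python scripts to look and compute and a tool call to move; the robot and the scene stay as the last step left them, time stands still between calls to the robot, and variables do not carry over. Pictures are saved under pics/ and viewed, and the job is handed in when it is done.

Besides the shell and the picture viewer there is one more tool, called after "Emit:" as name(argument=value, ...) on one line, values as JSON. carry_out: Moves the arm, as the interface text tells. Its arguments: {"type":"object","properties":{"steps":{"type":"array"},"squeeze":{"type":"number"}},"required":["steps"]}

```bash
mkdir -p pics; ls
python3 - <<'E'
from cell import robot
import cv2,numpy as np,pickle
s=robot.observe()
for k,v in s.items(): print(k,np.round(v,4))
d={}
for n in("scene","top"):
    p=robot.snapshot(n); d[n]=p
    cv2.imwrite(f"pics/{n}0.png",p["frame"]); print(n,p["mtx"],p["dist"],np.round(p["pose"],4))
pickle.dump(d,open("d0.pkl","wb"))
E
```

```text
pics
t 0.0
joints [-1.283   0.4238  1.6307  0.      1.0886 -0.019 ]
joint_velocities [ 0.0008 -0.0002 -0.0004 -0.0016  0.0013 -0.0007]
effort [-2.80000e-03 -5.57385e+01 -2.81742e+01 -3.00000e-04  7.10000e-03
  0.00000e+00]
tcp_pos [ 0.1886 -0.5953  0.2305]
ee_rot [-3.14   -0.      0.3068]
wrist_force [ 0.6019 -0.3766  0.1744]
torque [-0.0132  0.0266  0.0131]
grip_width 0.9967
scene [[434.61971477   0.         265.03909525]
 [  0.         434.61971477 189.54491122]
 [  0.           0.           1.        ]] [0.02651663 0.         0.         0.         0.        ] [[ 0.46    0.5205 -0.7193  1.2   ]
 [ 0.8876 -0.2479  0.3882 -0.547 ]
 [ 0.0238 -0.8171 -0.576   0.6369]
 [ 0.      0.      0.      1.    ]]
top [[439.7892055    0.         252.20867261]
 [  0.         439.7892055  181.64971251]
 [  0.           0.           1.        ]] [-0.12291005  0.          0.          0.          0.        ] [[-0.0172 -0.9976  0.0676  0.478 ]
 [-0.9996  0.0185  0.0191 -0.1923]
 [-0.0203 -0.0673 -0.9975  1.0609]
 [ 0.      0.      0.      1.    ]]
```

View pics/scene0.png

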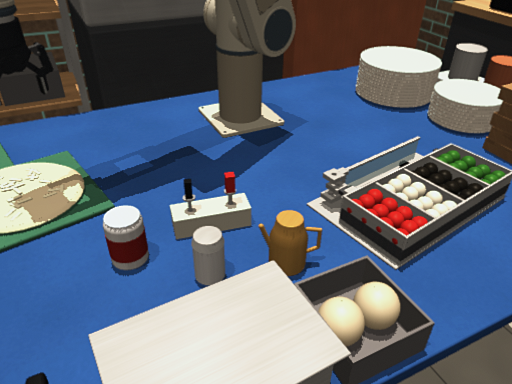

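View pics/top0.png

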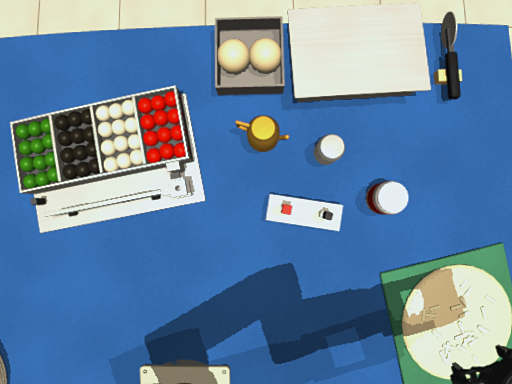

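The scene view shows the red pin at about (230,182), the black spare at (188,188) and the hinge at about (335,183). In the top view the red head is at (287,208), the spare at (327,213) and the hinge at (178,185). I'll enlarge these areas next.

Run:
```python
import cv2,pickle
d=pickle.load(open("d0.pkl","rb"))
def crop(n,x,y,w,h,s,o): cv2.imwrite(o,cv2.resize(d[n]["frame"][y:y+h,x:x+w],None,fx=s,fy=s,interpolation=cv2.INTER_CUBIC))
crop("top",145,150,60,50,12,"pics/c1.png")
crop("top",260,185,90,50,8,"pics/c2.png")
crop("scene",300,130,100,75,8,"pics/c3.png")
crop("scene",165,165,100,75,8,"pics/c4.png")
```

```text
(no output)
```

View pics/c1.png

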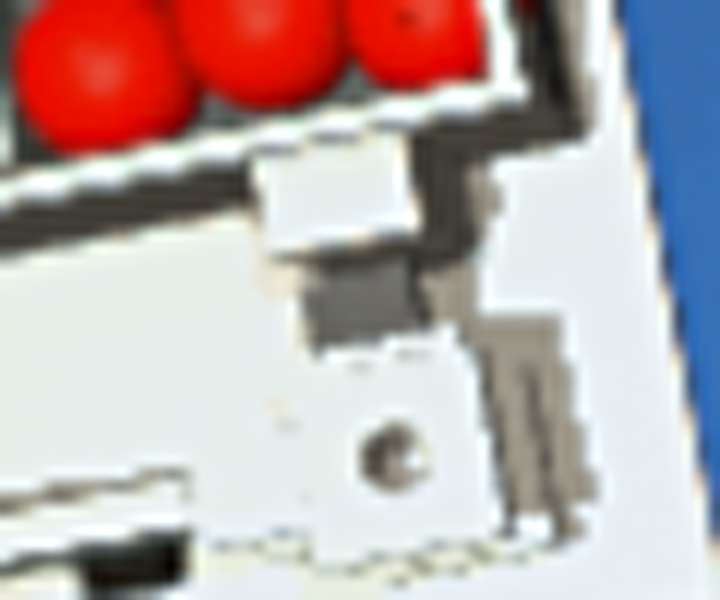

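View pics/c2.png

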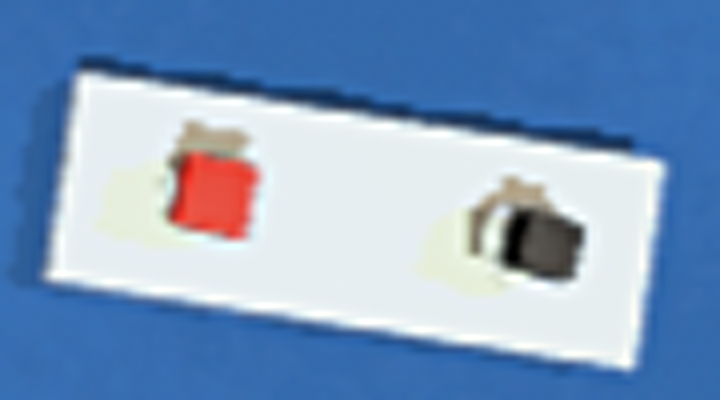

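View pics/c3.png

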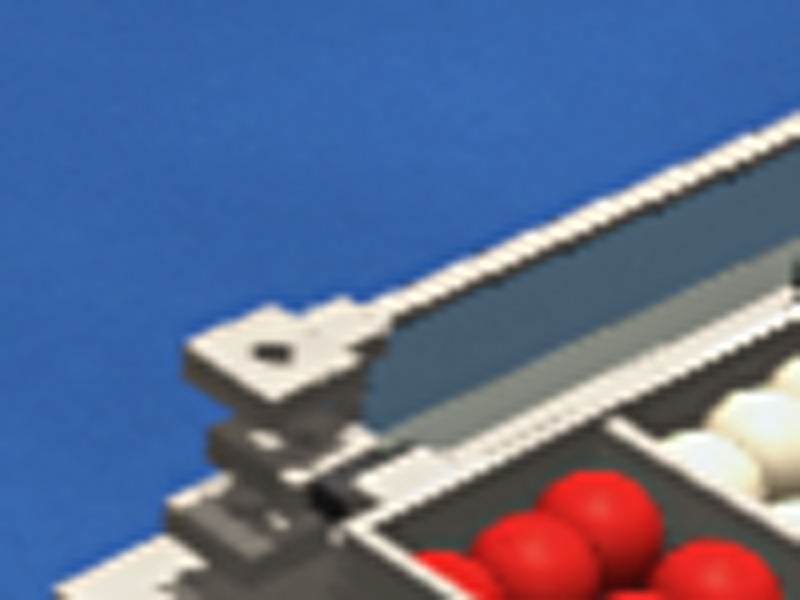

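View pics/c4.png

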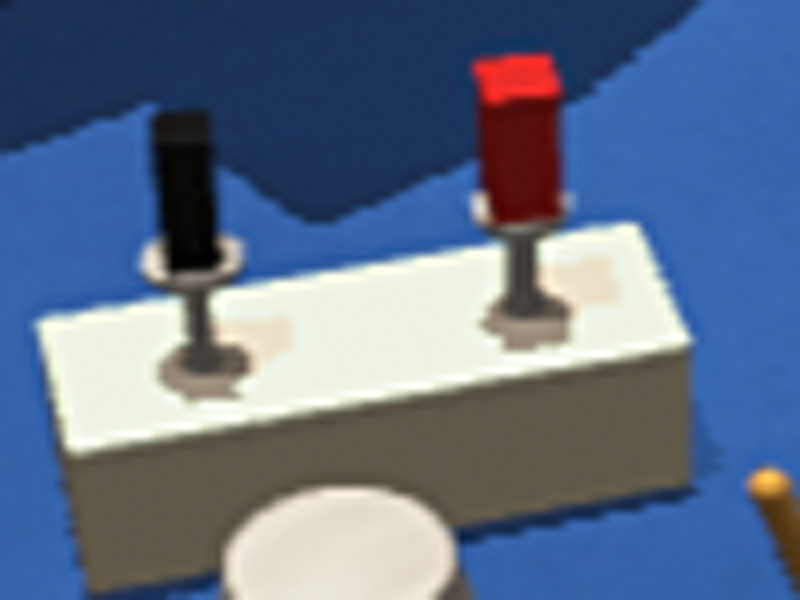

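```bash
cat > h.py <<'E'
import cv2,pickle,numpy as np
d=pickle.load(open("d0.pkl","rb"))
def ray(p,u,v):
    n=cv2.undistortPoints(np.array([[[u,v]]],float),p["mtx"],np.array(p["dist"],float))[0,0]
    T=p["pose"]; return T[:3,3],T[:3,:3]@np.array([n[0],n[1],1.])
def at(p,u,v,z):
    o,r=ray(p,u,v); return o+r*(z-o[2])/r[2]
def proj(p,P):
    T=np.linalg.inv(p["pose"]); q=(T[:3,:3]@np.atleast_2d(P).T).T+T[:3,3]
    return cv2.projectPoints(q,np.zeros(3),np.zeros(3),p["mtx"],np.array(p["dist"],float))[0][:,0]
def tri(a,b):
    A=[];B=[]
    for o,r in(a,b):
        r=r/np.linalg.norm(r);M=np.eye(3)-np.outer(r,r);A.append(M);B.append(M@o)
    return np.linalg.lstsq(np.vstack(A),np.hstack(B),rcond=None)[0]
def un(x0,y0,s,x,y): return x0+(x+.5)/s-.5,y0+(y+.5)/s-.5
E
python3 - <<'E'
from h import *
np.set_printoptions(precision=4,suppress=True)
t,s=d["top"],d["scene"]
ht=un(145,150,12,393,457); hs=un(300,130,8,272,351)
print("hole",at(t,*ht,.092),at(s,*hs,.092),tri(ray(t,*ht),ray(s,*hs)))
print("knuckle top")
for q in[(310,350),(462,328),(505,535),(330,570)]: print(at(t,*un(145,150,12,*q),.092))
print("kn scene")
for q in[(185,348),(273,305),(390,330),(275,402)]: print(at(s,*un(300,130,8,*q),.092))
print("head top")
for q in[(186,153),(260,166),(249,240),(176,224)]: print(at(t,*un(260,185,8,*q),.127))
for q in[(473,65),(552,55),(560,92),(483,103)]: print(at(s,*un(165,165,8,*q),.127))
print("caddy top")
for q in[(80,70),(666,158),(633,370),(45,280)]: print(at(t,*un(260,185,8,*q),.05))
for q in[(38,320),(638,224),(692,345),(73,455)]: print(at(s,*un(165,165,8,*q),.05))
E
```

```text
hole [ 0.5335 -0.0071  0.092 ] [ 0.5302 -0.0069  0.092 ] [ 0.5329 -0.0081  0.094 ]
knuckle top
[0.5536 0.0084 0.092 ]
[ 0.5572 -0.0202  0.092 ]
[ 0.5186 -0.0279  0.092 ]
[0.5127 0.0048 0.092 ]
kn scene
[ 0.5181 -0.0288  0.092 ]
[0.5097 0.0078 0.092 ]
[0.5357 0.031  0.092 ]
[ 0.5526 -0.0213  0.092 ]
head top
[ 0.4933 -0.2386  0.127 ]
[ 0.4895 -0.2581  0.127 ]
[ 0.4699 -0.2548  0.127 ]
[ 0.4745 -0.2355  0.127 ]
[ 0.4693 -0.2546  0.127 ]
[ 0.4738 -0.2335  0.127 ]
[ 0.4912 -0.2389  0.127 ]
[ 0.4873 -0.2594  0.127 ]
caddy top
[ 0.5189 -0.2125  0.05  ]
[ 0.4904 -0.3805  0.05  ]
[ 0.4299 -0.3693  0.05  ]
[ 0.4589 -0.2013  0.05  ]
[ 0.4271 -0.3694  0.05  ]
[ 0.4571 -0.2004  0.05  ]
[ 0.5155 -0.2114  0.05  ]
[ 0.4877 -0.3787  0.05  ]
```

Emit:
carry_out(steps=[[1,38,-24,0,3],[1,77,-49,0,6],[1,115,-73,0,9],[1,154,-98,0,12],[1,192,-122,0,15],[1,230,-146,0,18],[1,269,-171,0,21],[1,307,-195,0,24],[1,346,-220,0,27],[1,370,-235,0,27.4],[1,384,-244,0,27.4],[1,384,-244,0,27.4],[1,384,-244,0,27.4]], squeeze=60)

```text
t: 1.72
tcp_pos: [0.4805, -0.2478, 0.2312]
ee_rot: [3.141, 0.001, -0.172]
wrist_force: [0.1, -0.2, 0.3]
grip_width: 1.004
```

Run:
```python
from cell import robot
import cv2,numpy as np
s=robot.observe()
for k in("t","joints","tcp_pos","ee_rot","wrist_force"): print(k,np.round(s[k],4))
p=robot.snapshot("scene"); cv2.imwrite("pics/s1.png",p["frame"])
```

```text
t 1.725
joints [-4.9800e-01  3.0040e-01  1.8167e+00 -4.0000e-04  1.0250e+00  1.2449e+00]
tcp_pos [ 0.4805 -0.2478  0.2312]
ee_rot [ 3.1415e+00  6.0000e-04 -1.7190e-01]
wrist_force [ 0.0686 -0.2013  0.2682]
```

View pics/s1.png

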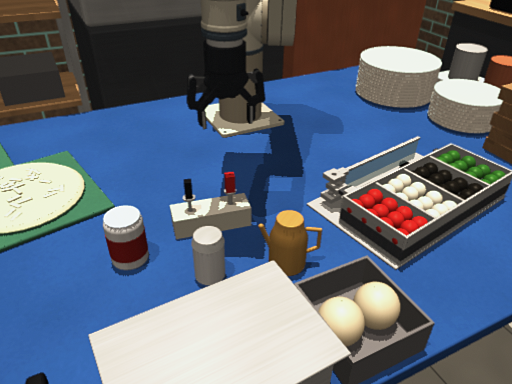

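The gripper stands above the caddy at about (230,100) in the picture, with its jaws along the caddy. Nothing has been disturbed, so I'll go down and grip.

Emit:
carry_out(steps=[[1,0,-1,20,0],[1,0,-1,40,0],[1,0,-1,60,0],[1,0,-1,80,0],[1,0,-1,100,0],[1,0,-1,115,0],[1,0,-1,128,0],[1,0,-1,138,0],[1,0,-1,144,0],[1,0,-1,144,0],[1,0,-1,144,0]])

```text
t: 3.15
tcp_pos: [0.4816, -0.2464, 0.0877]
ee_rot: [3.141, -0.001, -0.171]
wrist_force: [-0.5, 0.1, -0.2]
grip_width: 0.997
```

```bash
cat > snap.py <<'E'
import sys
from cell import robot
import cv2,numpy as np
s=robot.observe()
for k in("t","tcp_pos","ee_rot","wrist_force","torque","grip_width"): print(k,np.round(s[k],4))
if len(sys.argv)>2:
    n,o,x,y,w,h,f=sys.argv[1],sys.argv[2],*map(int,sys.argv[3:8])
    p=robot.snapshot(n); cv2.imwrite(f"pics/{o}.png",cv2.resize(p["frame"][y:y+h,x:x+w],None,fx=f,fy=f,interpolation=cv2.INTER_CUBIC))
E
python3 snap.py scene s2 150 80 130 160 4; python3 snap.py top t2 240 150 130 100 5
```

```text
t 3.15
tcp_pos [ 0.4816 -0.2464  0.0877]
ee_rot [ 3.1414e+00 -7.0000e-04 -1.7130e-01]
wrist_force [-0.4525  0.1113 -0.2485]
torque [ 0.0339 -0.0387 -0.0043]
grip_width 0.9971
t 3.2
tcp_pos [ 0.4817 -0.2464  0.0878]
ee_rot [ 3.1413e+00 -8.0000e-04 -1.7130e-01]
wrist_force [0.5868 1.2181 0.2591]
torque [ 0.052  -0.0248  0.0354]
grip_width 0.9967
```

View pics/s2.png

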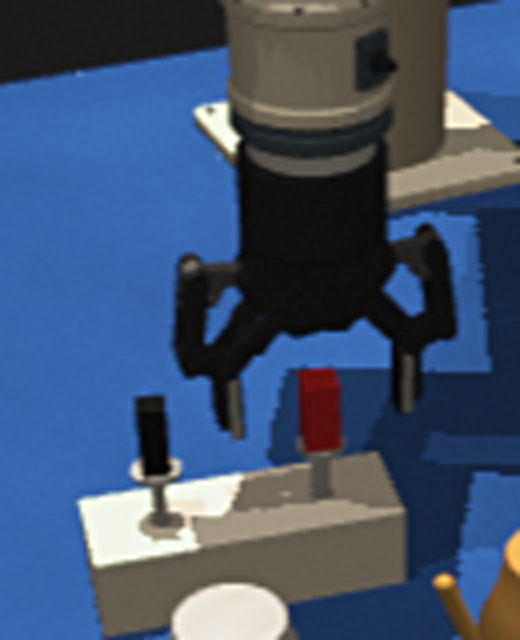

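View pics/t2.png

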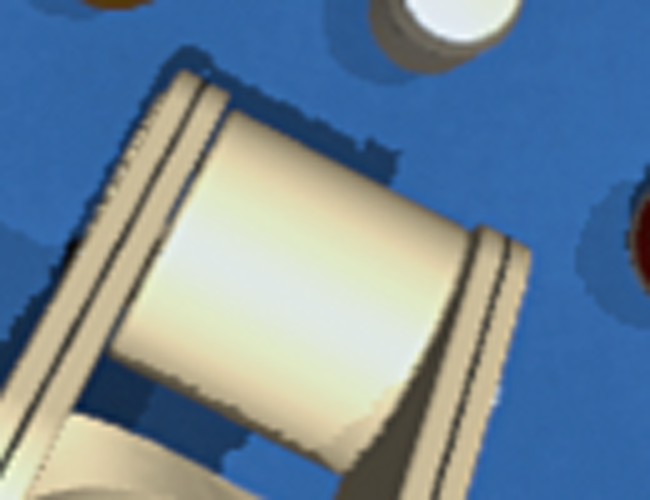

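The fingers at about (235,400) and (405,380) straddle the red head at (320,410), well clear of the spare. Close the gripper.

Emit:
carry_out(steps=[[0,0,0,0,0],[0,0,0,0,0],[0,0,0,0,0],[0,0,0,0,0],[0,0,0,0,0],[0,0,0,0,0],[0,0,0,0,0],[0,0,0,0,0]], squeeze=60)

```text
t: 4.25
tcp_pos: [0.4814, -0.2463, 0.0874]
ee_rot: [3.142, -0.0, -0.171]
wrist_force: [-0.9, 1.0, 2.7]
grip_width: 0.227
```

```bash
python3 snap.py scene s3 150 80 130 160 4
```

```text
t 4.25
tcp_pos [ 0.4814 -0.2463  0.0874]
ee_rot [ 3.1415e+00 -2.0000e-04 -1.7150e-01]
wrist_force [-0.897   0.9932  2.7035]
torque [0.0405 0.0651 0.0142]
grip_width 0.2274
```

View pics/s3.png

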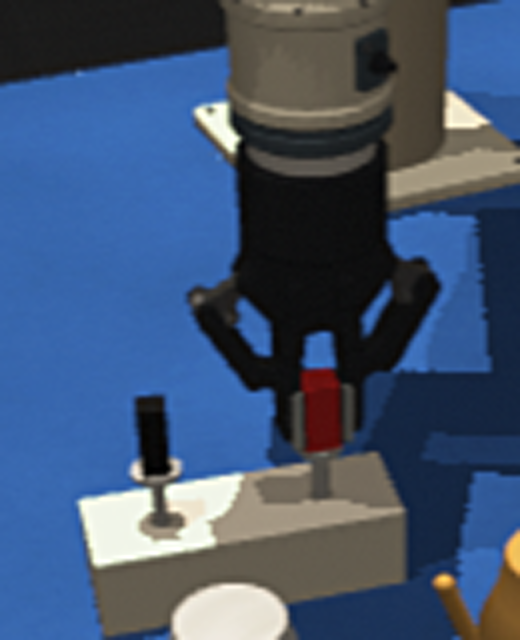

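The jaws are shut on the red head at (320,405), and the opening of 0.227 fits a 20 mm head. Lift.

Emit:
carry_out(steps=[[0,0,0,-5,0],[0,0,0,-12,0],[0,0,0,-22,0],[0,0,0,-35,0],[0,0,0,-50,0],[0,0,0,-70,0],[0,0,0,-90,0],[0,0,0,-110,0],[0,0,0,-125,0],[0,0,0,-130,0],[0,0,0,-130,0],[0,0,0,-130,0]])

```text
t: 5.8
tcp_pos: [0.4809, -0.246, 0.2166]
ee_rot: [-3.141, 0.001, -0.171]
wrist_force: [-0.1, 0.4, -1.2]
grip_width: 0.222
```

```bash
python3 snap.py scene s4 170 50 120 140 4
```

```text
t 5.8
tcp_pos [ 0.4809 -0.246   0.2166]
ee_rot [-3.1411e+00  1.4000e-03 -1.7140e-01]
wrist_force [-0.0615  0.3982 -1.2284]
torque [-0.0205 -0.0204 -0.0047]
grip_width 0.2216
```

View pics/s4.png

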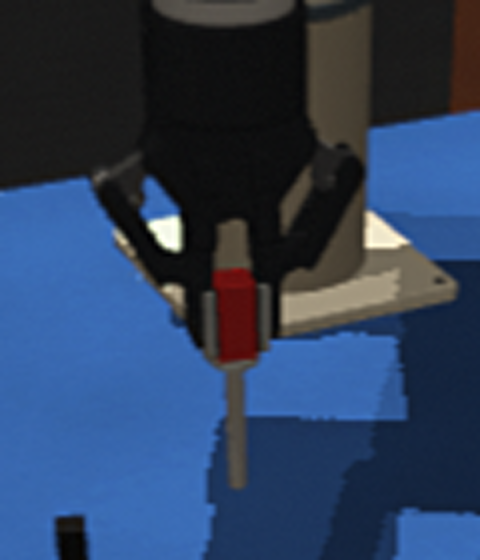

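The pin hangs straight below the jaws, tip at about (237,487) in the crop, with a load of about 1.2 N. Move above the hinge.

Emit:
carry_out(steps=[[0,0,-15,0,0],[0,1,-40,0,0],[0,2,-70,0,0],[0,4,-100,0,0],[0,5,-130,0,0],[0,6,-160,0,0],[0,7,-190,0,0],[0,8,-215,0,0],[0,9,-235,5,0],[0,9,-244,10,0],[0,9,-244,14,0],[0,9,-244,14,0],[0,9,-244,14,0]])

```text
t: 7.48
tcp_pos: [0.5318, -0.008, 0.2033]
ee_rot: [3.142, 0.0, -0.172]
wrist_force: [-0.9, 0.7, -1.7]
grip_width: 0.225
```

```bash
python3 snap.py scene s5 290 90 100 100 6
python3 - <<'E'
from h import *
s=d["scene"]; print(proj(s,[[.481,-.246,.1345]]))
E
```

```text
t 7.475
tcp_pos [ 0.5318 -0.008   0.2033]
ee_rot [ 3.1415  0.     -0.1724]
wrist_force [-0.859   0.742  -1.7368]
torque [-0.0115 -0.0317  0.0152]
grip_width 0.2245
[[229.49125635 171.50627869]]
```

View pics/s5.png

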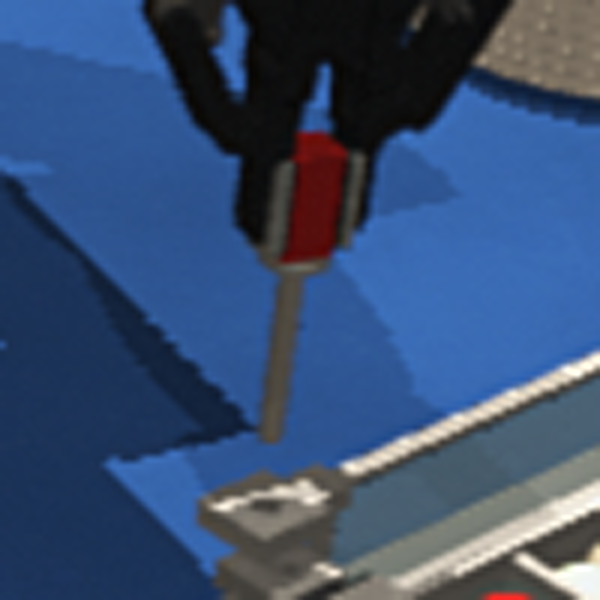

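Run:
```python
from h import *
from cell import robot
s=d["scene"]; print(proj(s,[[.5318,-.008,.1209]]),proj(s,[[.5318,-.008,.092]]),un(300,130,8,272,351), un(290,90,6,269,441))
for P in([.533,-.008,.092],[.5318,-.007,.092]): print(proj(s,[P]))
p=robot.snapshot("scene");cv2.imwrite("pics/s6.png",cv2.resize(p["frame"][150:190,310:365],None,fx=14,fy=14,interpolation=cv2.INTER_LINEAR))
g=d["scene"]["frame"][150:190,310:365];cv2.imwrite("pics/s6b.png",cv2.resize(g,None,fx=14,fy=14,interpolation=cv2.INTER_LINEAR))
```

```text
[[335.00113218 163.21516774]] [[333.53672762 173.88533169]] (333.5625, 173.4375) (334.4166666666667, 163.08333333333331)
[[333.8353721  174.14265401]]
[[333.89517754 173.78391815]]
```

View pics/s6.png

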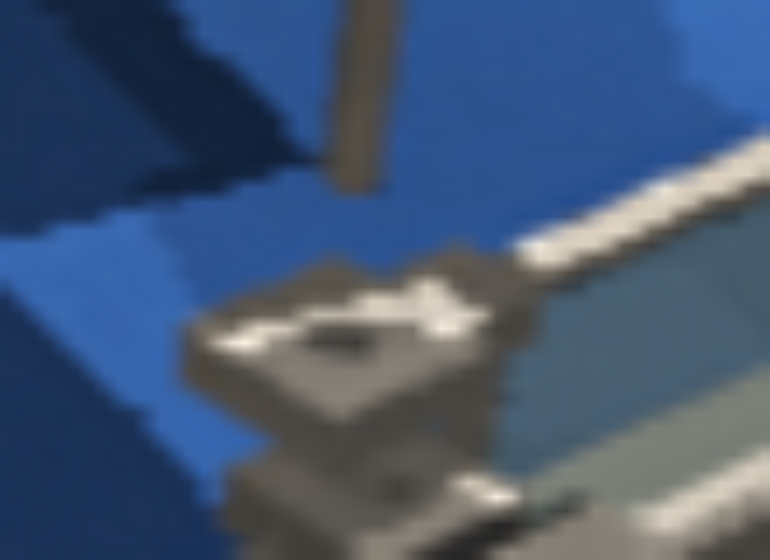

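View pics/s6b.png

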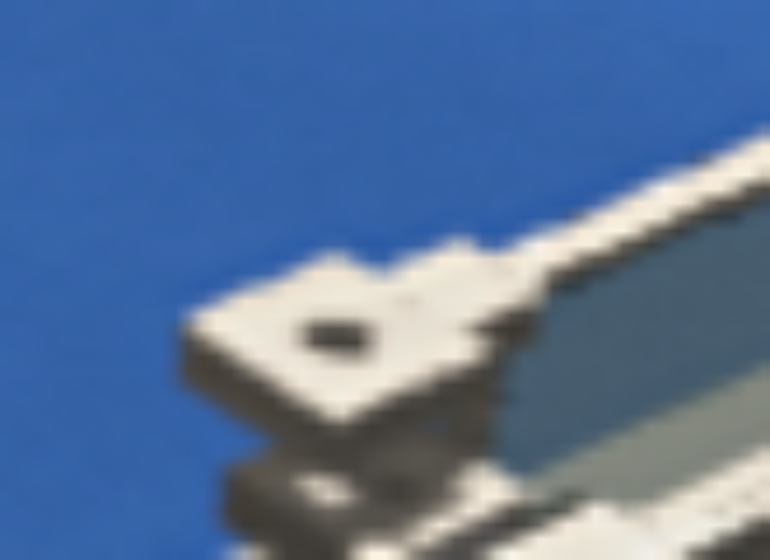

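Emit:
carry_out(steps=[[0,1,-0.5,0,0],[0,1,-0.5,5,0],[0,1,-0.5,10,0],[0,1,-0.5,15,0],[0,1,-0.5,19,0],[0,1,-0.5,22,0],[0,1,-0.5,24,0],[0,1,-0.5,25,0],[0,1,-0.5,26,0],[0,1,-0.5,26,0]])

```text
t: 8.82
tcp_pos: [0.5329, -0.007, 0.1773]
ee_rot: [-3.142, -0.0, -0.171]
wrist_force: [-0.1, -0.1, -1.3]
grip_width: 0.226
```

```bash
python3 snap.py scene s7 310 140 50 50 14; python3 snap.py top t7 145 150 60 50 12
```

```text
t 8.825
tcp_pos [ 0.5329 -0.007   0.1773]
ee_rot [-3.1416e+00 -1.0000e-04 -1.7140e-01]
wrist_force [-0.1115 -0.1265 -1.2544]
torque [-0.0079  0.0138  0.0096]
grip_width 0.2257
t 8.875
tcp_pos [ 0.5329 -0.007   0.1774]
ee_rot [-3.1416e+00 -1.0000e-04 -1.7140e-01]
wrist_force [ 0.0877 -0.0296 -2.0285]
torque [0.028  0.0307 0.0211]
grip_width 0.2267
```

View pics/s7.png

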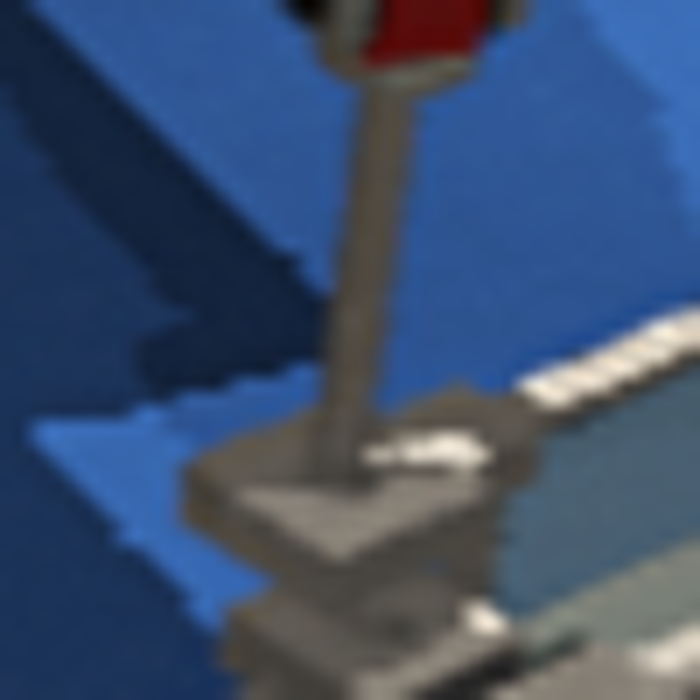

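The tip at about (338,480) sits right over the hole, around (338,477). I'll go down slowly.

Emit:
carry_out(steps=[[0,0,0,1,0],[0,0,0,2,0],[0,0,0,3,0],[0,0,0,4,0],[0,0,0,5,0],[0,0,0,6,0],[0,0,0,6,0],[0,0,0,6,0]])

```text
t: 9.93
tcp_pos: [0.5329, -0.007, 0.1713]
ee_rot: [-3.142, -0.0, -0.171]
wrist_force: [0.2, 0.2, -2.6]
grip_width: 0.227
```

```bash
python3 snap.py scene s8 310 140 50 50 14
```

```text
t 9.925
tcp_pos [ 0.5329 -0.007   0.1713]
ee_rot [-3.1416e+00 -1.0000e-04 -1.7140e-01]
wrist_force [ 0.2042  0.2371 -2.5831]
torque [-0.0086  0.0394  0.0392]
grip_width 0.2271
```

View pics/s8.png

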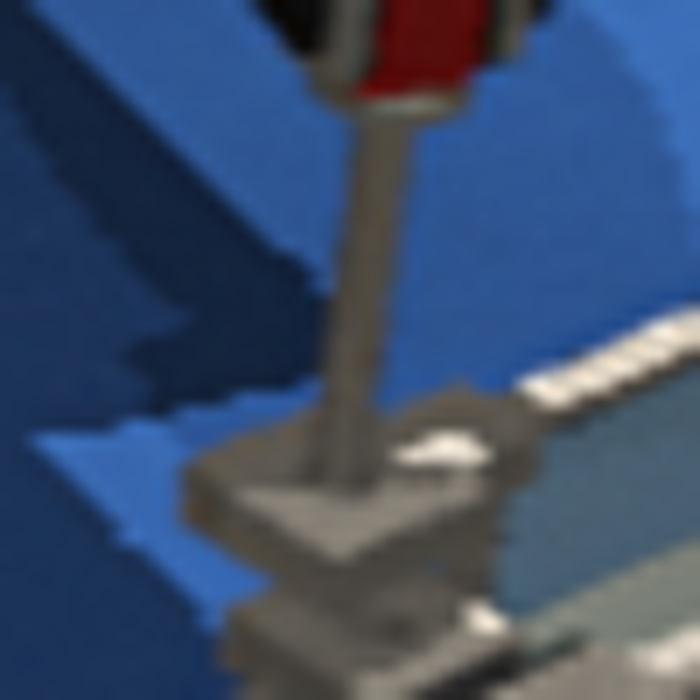

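Emit:
carry_out(steps=[[0,0,0,1,0],[0,0,0,2,0],[0,0,0,3,0],[0,0,0,4,0],[0,0,0,5,0],[0,0,0,6,0],[0,0,0,7,0],[0,0,0,8,0],[0,0,0,8,0]])

```text
t: 11.1
tcp_pos: [0.5328, -0.007, 0.1632]
ee_rot: [3.142, 0.0, -0.171]
wrist_force: [0.0, -0.8, -1.0]
grip_width: 0.228
```

Run:
```python
from h import *
s=d["scene"];t=d["top"]
print(at(s,*un(310,150,14,400,485),.064))
for P in([.533,-.007,.064],[.540,-.007,.064],[.533,0,.064]): print(proj(s,[P]))
g=d["scene"]["frame"][165:205,315:365].astype(float);g=np.clip((g/160)**.6*255,0,255).astype(np.uint8)
cv2.imwrite("pics/m1.png",cv2.resize(g,None,fx=16,fy=15,interpolation=cv2.INTER_LINEAR))
```

```text
[0.53881422 0.00396506 0.064     ]
[[332.81195946 184.04708304]]
[[334.53099654 185.58180002]]
[[335.27873158 183.32318427]]
```

View pics/m1.png

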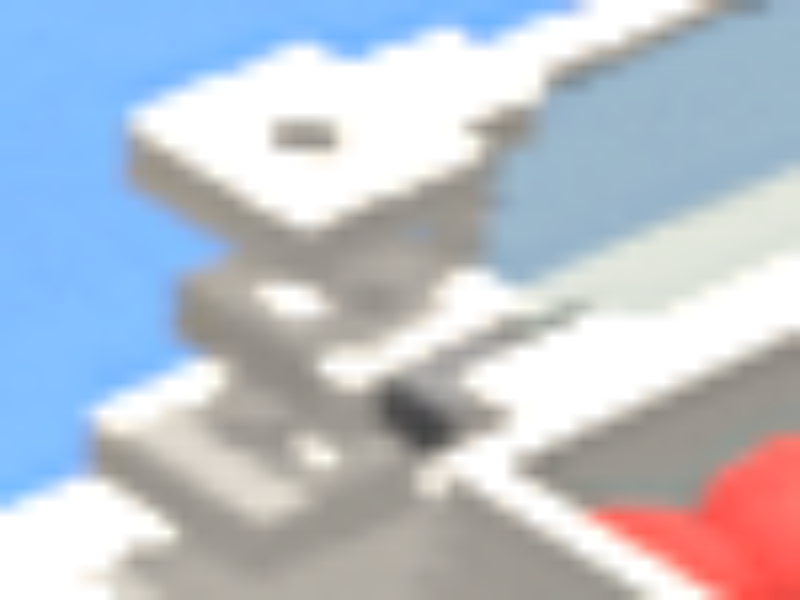

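Run:
```python
from h import *
np.set_printoptions(linewidth=250)
for n,(r0,r1,c0,c1) in (("scene",(164,206,318,350)),("top",(158,200,164,196))):
    p=d[n]; print(n,c0)
    for r in range(r0,r1):
        out=[]
        for c in range(c0,c1):
            o,q=ray(p,c,r); out.append(int(round(1000*(o+q*p["range_z"][r,c])[2])))
        print(r,' '.join('%3d'%v for v in out))
```

```text
scene 318
164   2  -1   2   1  -3   2   0   1   0   2   2   2  -2   0  -1   2   2   2   0   2  -1   1   1   2   1   2   1   2   0  -1   2   0
165   3   2   2  -1   0   2  -1   1   1   0   0   1   2   1   1   0   2   1   1   2   2  -1  -2   0   1   1   1   0   1   0   2   0
166 637   2  -1   1   1   0   0   1   1   1   0   2   0   0   0   0   3  -2   3   0   1   1   0   1   0   2   0   1   2   2   2   0
167   2   1   2   2  -1   1  -1   1  -1  -1   3  -1  -1   3   2   1   4   0   1   1  -1   1  -2   1  92  92  -1   3   1   4  90  90
168   1   2   0   2   0  -1   0  -1   1   2   0  -1   0   0   0   1  93   0   3   0   1   1  92  90  92  92  91  90  90  92  91  92
169   2   0   0   1   0   1   2   1   2  -1   3   2   1  93  91  93  92  92  92   1  92  92  92  91  92  91  91  90  91  90  92  91
170   1   0   2   3   1   0   0   1  -1   0  -1  93  92  92  92  93  92  93  93  94  92  91  90  91  91  93  91  91  90  90  91  88
171   0   0   0   1   0   1  -1  -1  -1  93  93  92  95  93  94  94  92  92  93  93  94  93  90  91  92  92  92  91  91  90  91  81
172   2  -1   1   0   0   3  91  9
[... 9309 characters left out ...]
  93  93  36  37  36  33   6   7   9   7
195  90  81  10  36  34  34  64  92  91  91  93  92  96  91  91  93  89  90  93  86  38  35  37  38  39  36  35  30   9   8   7   4
196   6   8   8  34  37  30   3  90  91  93  92  93  91  89  83  37  34  36  36  34  41  35  32  28   4   6   7   7   5   7   5   5
197   8   8   3   3   7   4   7  92  91  84   8   4  36  33  36  34  39  32  29   7   7   6   8   6   3   6   9   4   8  10   3   5
198   6   6   7   6   5  11   7   7   3   8   4   7   9  25   9   6   8   8   8   6   4   7   5   3   8   7   8   7   7   8   8   6
199   5   4   4   7   8   7   7   5   4   6   4   6   8   7   6   3   7   4   3   5   6   7   9   7   0   7   7   5   6   8   5   6
```

Run:
```python
from h import *
np.set_printoptions(precision=4,suppress=True)
t,s=d["top"],d["scene"]
print(at(t,176.1,186.0,.064)-at(t,177.9,187.9,.092),at(t,177.9,187.9,.092))
print(at(s,337.1,184.6,.064)-at(s,334.0,174.3,.092))
# station yaw: trough rim edge from top depth / base plate colour edges
def pts(p,z,tol,r0,r1,c0,c1):
    vv,uu=np.mgrid[r0:r1,c0:c1]; Z=p["range_z"][r0:r1,c0:c1]
    n=cv2.undistortPoints(np.stack([uu,vv],-1).reshape(-1,1,2).astype(float),p["mtx"],np.array(p["dist"],float))[:,0]
    q=np.c_[n,np.ones(len(n))]*Z.reshape(-1,1); W=q@p["pose"][:3,:3].T+p["pose"][:3,3]
    return W[abs(W[:,2]-z)<tol]
W=pts(t,.064,.004,171,184,164,184);print("post arm top", W[:,:2].min(0),W[:,:2].max(0),len(W))
for n,p,b in(("t",t,(155,200,160,200)),("s",s,(164,206,318,350))):
  for z in(.092,.064,.036):
    W=pts(p,z,.0035,*b); print(n,z,len(W),cv2.minAreaRect((W[:,:2]*1000).astype(np.float32)))
# trough front edge line: rim z .082 in top: for each column lowest row
E=[]
for c in range(30,175):
    W=pts(t,.082,.003,100,200,c,c+1)
    if len(W): E.append(W[W[:,0].argmin(),:2])
E=np.array(E,np.float32); l=cv2.fitLine(E,cv2.DIST_HUBER,0,.001,.001).ravel(); print(l,np.degrees(np.arctan2(l[1],l[0])))
```

```text
[ 0.006   0.0094 -0.028 ] [ 0.5328 -0.0085  0.092 ]
[ 0.0055  0.0088 -0.028 ]
post arm top [ 0.546  -0.0153] [0.5738 0.02  ] 91
t 0.092 322 ((531.3912353515625, 3.552135467529297), (36.109619140625, 59.439979553222656), 10.112781524658203)
t 0.064 157 ((564.4832153320312, 4.698467254638672), (67.1875, 92.16999816894531), 89.7259521484375)
t 0.036 97 ((560.3446044921875, -1.3171615600585938), (91.82697296142578, 77.21891784667969), 12.552475929260254)
s 0.092 212 ((529.304931640625, 9.377525329589844), (39.242557525634766, 72.86798095703125), 9.438587188720703)
s 0.064 184 ((554.7486572265625, -10.601905822753906), (52.95878601074219, 119.32454681396484), 52.15778350830078)
s 0.036 122 ((528.6371459960938, 13.819469451904297), (38.156959533691406, 81.0486068725586), 10.009293556213379)
[ 0.1763 -0.9843  0.5622  0.192 ] -79.843445
```

Emit:
carry_out(steps=[[0,0,0,2,0],[0,0,0,4,0],[0,0,0,6,0],[0,0,0,8,0],[0,0,0,8,0],[0,0,0,8,0]])

```text
t: 11.85
tcp_pos: [0.5329, -0.007, 0.1553]
ee_rot: [-3.142, 0.0, -0.171]
wrist_force: [-0.3, 0.2, -1.0]
grip_width: 0.225
```

Emit:
carry_out(steps=[[0,0.3,-0.8,0,0],[0,0.6,-1.6,0,0],[0,1,-2.4,0,0],[0,1.3,-3.2,0,0],[0,1.6,-4,0,0],[0,2,-4.8,0,0],[0,2.3,-5.6,0,0],[0,2.6,-6.4,0,0],[0,3,-7.2,0,0],[0,3.4,-8,0,0],[0,3.8,-8.7,0,0],[0,3.8,-9.3,0,0],[0,3.8,-9.3,0,0],[0,3.8,-9.3,0,0]])

```text
t: 13.6
tcp_pos: [0.5383, 0.0016, 0.1554]
ee_rot: [-3.141, -0.0, -0.171]
wrist_force: [-3.3, -2.5, -1.3]
grip_width: 0.228
```

```bash
python3 snap.py scene s9 305 130 60 65 12
```

```text
t 13.6
tcp_pos [0.5383 0.0016 0.1554]
ee_rot [-3.1414e+00 -1.0000e-04 -1.7140e-01]
wrist_force [-3.2947 -2.4679 -1.313 ]
torque [-0.6988  0.5544  0.0141]
grip_width 0.2278
```

View pics/s9.png

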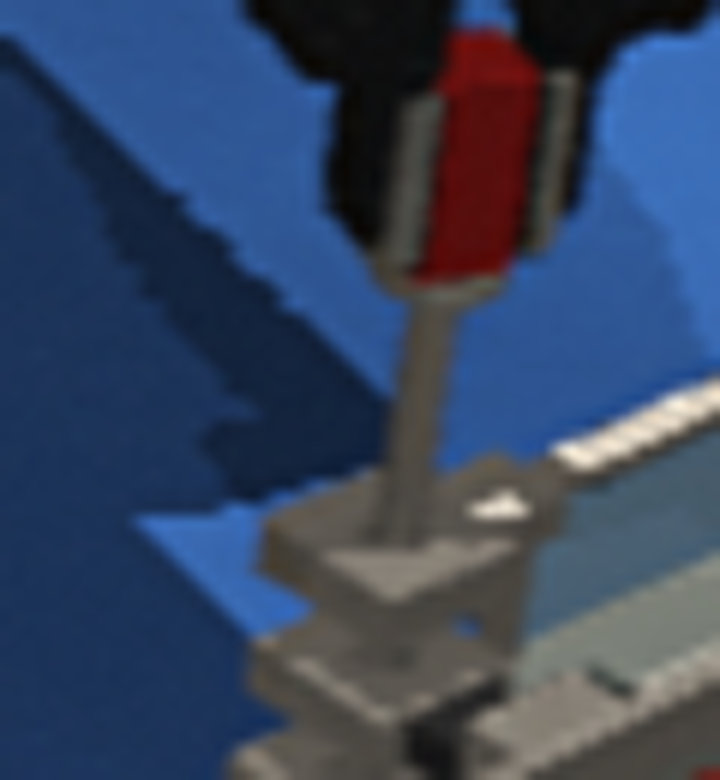

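The guard followed the pin: drag force is about 3 N per axis, as specified, and the top knuckle now sits over the middle one. I'll go down to the middle knuckle in small steps.

Emit:
carry_out(steps=[[0,0,0,1,0],[0,0,0,2,0],[0,0,0,3,0],[0,0,0,4,0],[0,0,0,5,0],[0,0,0,6,0],[0,0,0,6.5,0],[0,0,0,7,0],[0,0,0,7,0]])

```text
t: 14.78
tcp_pos: [0.5383, 0.0015, 0.1483]
ee_rot: [-3.142, -0.0, -0.171]
wrist_force: [-1.5, -1.7, -1.0]
grip_width: 0.226
```

Emit:
carry_out(steps=[[0,0,0,0.3,0],[0,0,0,0.6,0],[0,0,0,1,0],[0,0,0,1,0]])

```text
t: 15.28
tcp_pos: [0.5383, 0.0015, 0.1473]
ee_rot: [-3.142, -0.0, -0.171]
wrist_force: [-1.4, -1.6, -0.3]
grip_width: 0.226
```

Emit:
carry_out(steps=[[0,0,0,0.3,0],[0,0,0,0.6,0],[0,0,0,1,0],[0,0,0,1,0]])

```text
t: 15.78
tcp_pos: [0.5384, 0.0016, 0.1463]
ee_rot: [-3.141, -0.0, -0.171]
wrist_force: [0.2, -0.9, -0.6]
grip_width: 0.225
```

Emit:
carry_out(steps=[[0,0,0,0.3,0],[0,0,0,0.6,0],[0,0,0,1,0],[0,0,0,1,0]])

```text
t: 16.27
tcp_pos: [0.5383, 0.0016, 0.1453]
ee_rot: [-3.141, -0.0, -0.172]
wrist_force: [-0.7, -0.3, -2.2]
grip_width: 0.228
```

Emit:
carry_out(steps=[[0,0,0,0.3,0],[0,0,0,0.6,0],[0,0,0,1,0],[0,0,0,1,0]])

```text
t: 16.77
tcp_pos: [0.5382, 0.0015, 0.1443]
ee_rot: [-3.142, 0.0, -0.171]
wrist_force: [0.1, -0.2, -2.2]
grip_width: 0.229
```

Emit:
carry_out(steps=[[0,0,0,0.3,0],[0,0,0,0.6,0],[0,0,0,1,0],[0,0,0,1,0]])

```text
t: 17.27
tcp_pos: [0.5382, 0.0015, 0.1433]
ee_rot: [3.142, 0.0, -0.171]
wrist_force: [-0.0, -0.1, -1.0]
grip_width: 0.229
```

Emit:
carry_out(steps=[[0,0,0,0.3,0],[0,0,0,0.6,0],[0,0,0,1,0],[0,0,0,1,0]])

```text
t: 17.77
tcp_pos: [0.5382, 0.0015, 0.1423]
ee_rot: [3.142, 0.0, -0.172]
wrist_force: [-0.7, -0.6, -1.6]
grip_width: 0.228
```

```bash
python3 snap.py scene s10 305 130 60 65 12
```

```text
t 17.775
tcp_pos [0.5382 0.0015 0.1423]
ee_rot [ 3.1416e+00  1.0000e-04 -1.7150e-01]
wrist_force [-0.7192 -0.5785 -1.6374]
torque [-0.0449 -0.0183 -0.0202]
grip_width 0.2284
```

View pics/s10.png

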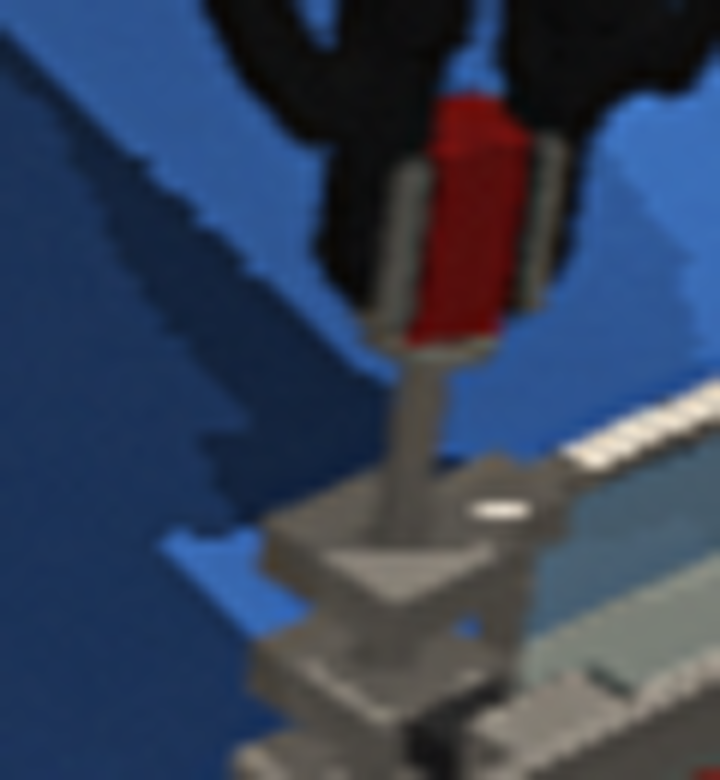

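The shank shows between the top and middle knuckles at about (395,640), and there is no axial force. Continue down.

Emit:
carry_out(steps=[[0,0,0,0.5,0],[0,0,0,1,0],[0,0,0,1.5,0],[0,0,0,2,0],[0,0,0,2,0]])

```text
t: 18.45
tcp_pos: [0.5382, 0.0015, 0.1403]
ee_rot: [-3.142, 0.0, -0.171]
wrist_force: [-0.0, 0.3, -0.7]
grip_width: 0.226
```

Emit:
carry_out(steps=[[0,0,0,0.5,0],[0,0,0,1,0],[0,0,0,1.5,0],[0,0,0,2,0],[0,0,0,2.5,0],[0,0,0,3,0],[0,0,0,3,0]])

```text
t: 19.32
tcp_pos: [0.5382, 0.0015, 0.1373]
ee_rot: [-3.142, 0.0, -0.171]
wrist_force: [0.1, 1.3, -0.4]
grip_width: 0.224
```

Emit:
carry_out(steps=[[0,0,0,0.5,0],[0,0,0,1,0],[0,0,0,1.5,0],[0,0,0,2,0],[0,0,0,2.5,0],[0,0,0,3,0],[0,0,0,3,0]])

```text
t: 20.2
tcp_pos: [0.5382, 0.0015, 0.1343]
ee_rot: [3.142, 0.0, -0.171]
wrist_force: [1.0, -0.5, -1.0]
grip_width: 0.234
```

Emit:
carry_out(steps=[[0,0,0,1,0],[0,0,0,2,0],[0,0,0,3,0],[0,0,0,4,0],[0,0,0,5,0],[0,0,0,6,0],[0,0,0,7,0],[0,0,0,8,0],[0,0,0,9,0],[0,0,0,10,0],[0,0,0,11,0],[0,0,0,12,0],[0,0,0,13,0],[0,0,0,13,0]])

```text
t: 21.95
tcp_pos: [0.5382, 0.0015, 0.1212]
ee_rot: [3.142, 0.0, -0.171]
wrist_force: [0.7, 0.4, -0.4]
grip_width: 0.233
```

Emit:
carry_out(steps=[[0,0,0,0.5,0],[0,0,0,1,0],[0,0,0,1.5,0],[0,0,0,2,0],[0,0,0,2.5,0],[0,0,0,3,0],[0,0,0,3,0]])

```text
t: 22.82
tcp_pos: [0.5382, 0.0015, 0.1183]
ee_rot: [3.142, 0.0, -0.171]
wrist_force: [0.6, -1.0, -1.1]
grip_width: 0.233
```

Emit:
carry_out(steps=[[0,0,0,0.5,0],[0,0,0,1,0],[0,0,0,1.5,0],[0,0,0,2,0],[0,0,0,2.5,0],[0,0,0,3,0],[0,0,0,3,0]])

```text
t: 23.7
tcp_pos: [0.5382, 0.0015, 0.1153]
ee_rot: [-3.142, 0.0, -0.171]
wrist_force: [-0.5, -0.1, -1.9]
grip_width: 0.226
```

Emit:
carry_out(steps=[[0,0,0,0.5,0],[0,0,0,1,0],[0,0,0,1.5,0],[0,0,0,2,0],[0,0,0,2.5,0],[0,0,0,3,0],[0,0,0,3,0]])

```text
t: 24.58
tcp_pos: [0.5382, 0.0015, 0.1123]
ee_rot: [-3.142, 0.0, -0.171]
wrist_force: [-0.3, -0.3, -0.9]
grip_width: 0.225
```

Emit:
carry_out(steps=[[0,0,0,0.5,0],[0,0,0,1,0],[0,0,0,1.5,0],[0,0,0,2,0],[0,0,0,2.5,0],[0,0,0,3,0],[0,0,0,3.5,0],[0,0,0,4,0],[0,0,0,4,0]])

```text
t: 25.7
tcp_pos: [0.5382, 0.0015, 0.1083]
ee_rot: [3.142, 0.0, -0.171]
wrist_force: [0.7, -0.8, -0.9]
grip_width: 0.226
```

Emit:
carry_out(steps=[[0,0,0,0.5,0],[0,0,0,1,0],[0,0,0,1.5,0],[0,0,0,2,0],[0,0,0,2.5,0],[0,0,0,3,0],[0,0,0,3.5,0],[0,0,0,4,0],[0,0,0,4,0]])

```text
t: 26.82
tcp_pos: [0.5382, 0.0015, 0.1043]
ee_rot: [3.142, 0.0, -0.171]
wrist_force: [-0.0, -0.5, -1.7]
grip_width: 0.226
```

```bash
python3 snap.py scene s11 305 130 60 65 12
```

```text
t 26.825
tcp_pos [0.5382 0.0015 0.1043]
ee_rot [ 3.1416  0.     -0.1714]
wrist_force [-0.0046 -0.546  -1.6767]
torque [-0.0743 -0.0142 -0.0315]
grip_width 0.2263
```

View pics/s11.png

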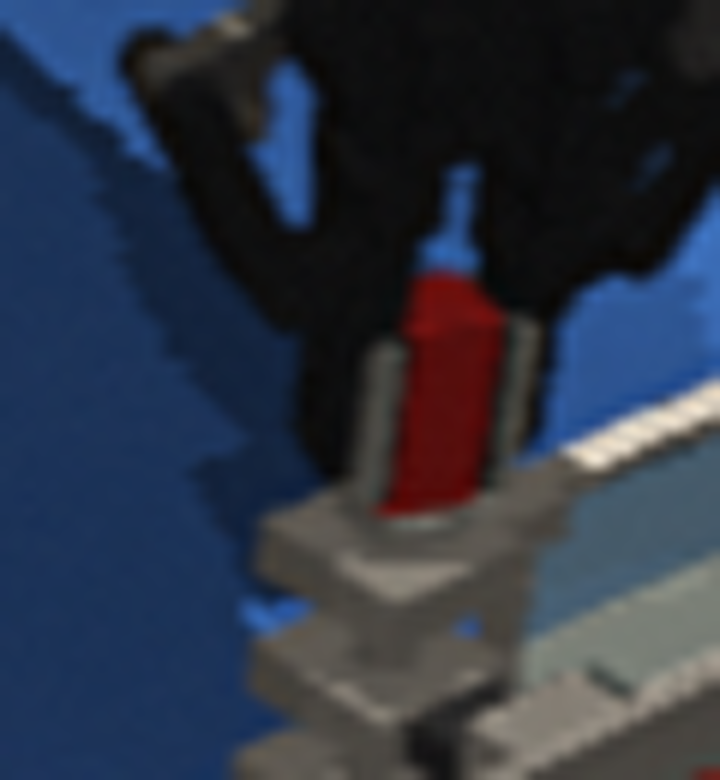

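The collar at about (425,522) is a few millimetres above the top knuckle. Go on gently.

Emit:
carry_out(steps=[[0,0,0,0.5,0],[0,0,0,1,0],[0,0,0,1.5,0],[0,0,0,2,0],[0,0,0,2.5,0],[0,0,0,3,0],[0,0,0,3.5,0],[0,0,0,4,0],[0,0,0,4,0]])

```text
t: 28.0
tcp_pos: [0.5382, 0.0015, 0.1003]
ee_rot: [3.142, 0.0, -0.171]
wrist_force: [0.8, -0.8, -1.6]
grip_width: 0.224
```

Emit:
carry_out(steps=[[0,0,0,0.5,0],[0,0,0,1,0],[0,0,0,1.5,0],[0,0,0,2,0],[0,0,0,2,0]])

```text
t: 28.62
tcp_pos: [0.5382, 0.0015, 0.0983]
ee_rot: [-3.142, 0.0, -0.171]
wrist_force: [0.4, 0.5, -1.0]
grip_width: 0.228
```

Emit:
carry_out(steps=[[0,0,0,0.5,0],[0,0,0,1,0],[0,0,0,1,0],[0,0,0,1,0]])

```text
t: 29.12
tcp_pos: [0.5384, 0.0015, 0.0974]
ee_rot: [-3.142, -0.0, -0.171]
wrist_force: [1.2, -0.4, -0.7]
grip_width: 0.225
```

Emit:
carry_out(steps=[[0,0,0,0.5,0],[0,0,0,1,0],[0,0,0,1,0],[0,0,0,1,0]])

```text
t: 29.62
tcp_pos: [0.5383, 0.0015, 0.0964]
ee_rot: [-3.142, -0.0, -0.171]
wrist_force: [0.0, 0.7, 1.6]
grip_width: 0.225
```

```bash
python3 snap.py scene s12 305 130 60 65 12;for i in 1 2 3; do python3 -c "
from cell import robot
robot.snapshot('top');print(robot.observe()['wrist_force'])"; done
```

```text
t 29.625
tcp_pos [0.5383 0.0015 0.0964]
ee_rot [-3.1415e+00 -3.0000e-04 -1.7140e-01]
wrist_force [0.0286 0.7271 1.6007]
torque [ 0.05   -0.0383  0.0078]
grip_width 0.2254
[ 0.9330326  -0.15687922  1.68888485]
[-0.63534271 -0.16075003  1.77058956]
[1.16509924 0.41107008 0.65021913]
```

View pics/s12.png

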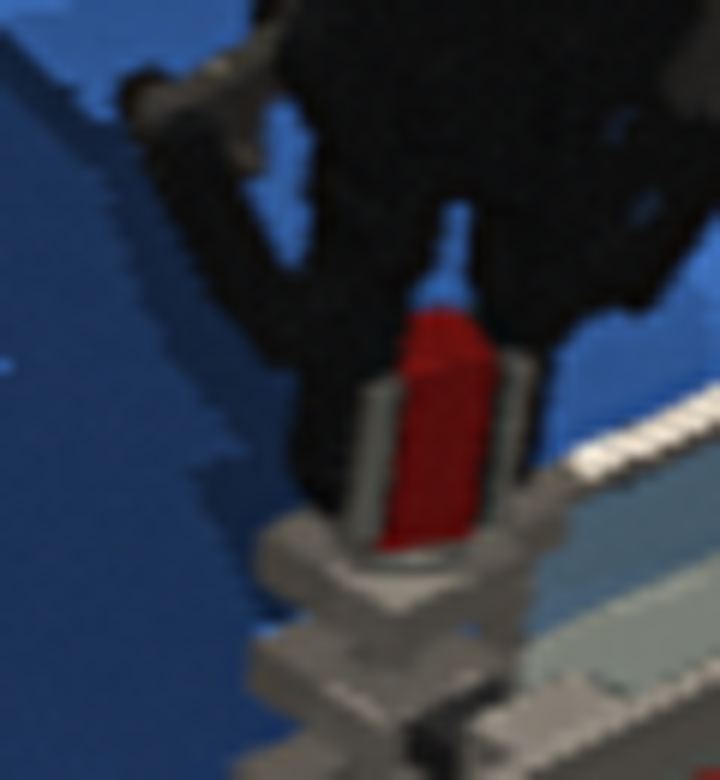

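The collar has seated: the axial force rose by about 2.7 N, on the guard's spring. Back off 1 mm and release.

Emit:
carry_out(steps=[[0,0,0,-1,0],[0,0,0,-1,0],[0.4,0,0,-1,0],[0.5,0,0,-1,0],[0.6,0,0,-1,0],[0.7,0,0,-1,0],[0.8,0,0,-1,0],[0.9,0,0,-1,0],[0.9,0,0,-1,0],[0.9,0,0,-1,0]])

```text
t: 31.08
tcp_pos: [0.5382, 0.0015, 0.0973]
ee_rot: [-3.142, 0.0, -0.171]
wrist_force: [-0.3, 0.8, 0.2]
grip_width: 0.901
```

```bash
python3 snap.py scene s13 295 110 80 90 8
```

```text
t 31.075
tcp_pos [0.5382 0.0015 0.0973]
ee_rot [-3.1416  0.     -0.1714]
wrist_force [-0.3051  0.7951  0.2092]
torque [ 0.019  -0.0343  0.0111]
grip_width 0.9014
```

View pics/s13.png

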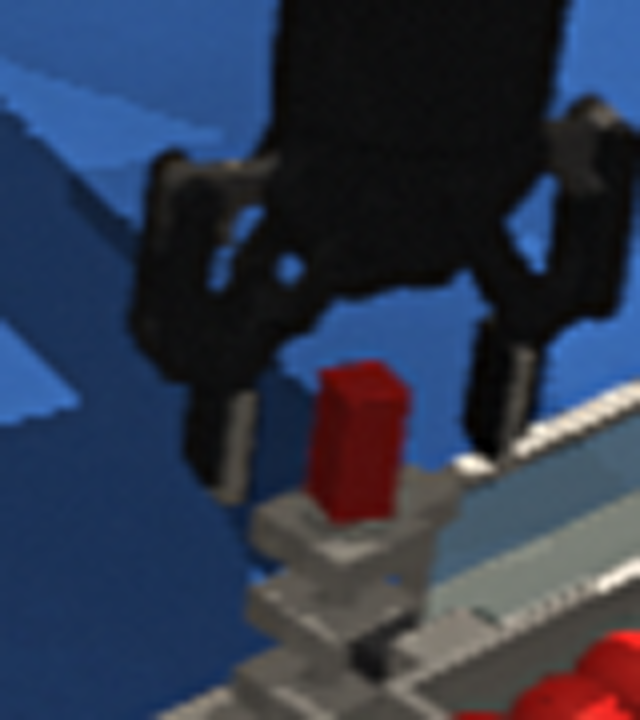

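The jaws are open and clear of the head at (357,445), and the pin stays in. Retract and check.

Emit:
carry_out(steps=[[0.9,0,0,-5,0],[0.9,0,0,-15,0],[0.9,0,0,-30,0],[0.9,0,0,-50,0],[0.9,0,0,-70,0],[0.9,0,0,-90,0],[0.9,0,0,-110,0],[0.9,0,0,-130,0],[0.9,-20,20,-140,0],[0.9,-50,40,-140,0],[0.9,-80,60,-140,0],[0.9,-110,90,-140,0],[0.9,-130,120,-140,0],[0.9,-130,120,-140,0],[0.9,-130,120,-140,0]])

```text
t: 33.0
tcp_pos: [0.3903, -0.0946, 0.2382]
ee_rot: [-3.142, -0.002, -0.172]
wrist_force: [-0.5, 0.1, 0.1]
grip_width: 0.902
```

```bash
python3 snap.py scene s14 0 0 512 384 1
python3 - <<'E'
from h import *
from cell import robot
np.set_printoptions(precision=4,suppress=True)
for n in("scene","top"):
    p=robot.snapshot(n); f=p["frame"].astype(int)
    c=((310,140,60,60) if n=="scene" else (145,150,60,50)); x,y,w,h=c
    cv2.imwrite(f"pics/{n}15.png",cv2.resize(p["frame"][y:y+h,x:x+w],None,fx=11,fy=11,interpolation=cv2.INTER_CUBIC))
    vv,uu=np.mgrid[y:y+h,x:x+w]; W=[]
    for r,cc in zip(vv.ravel(),uu.ravel()):
        o,q=ray(p,cc,r); W.append(o+q*p["range_z"][r,cc])
    W=np.array(W); m=(W[:,2]>.125)&(W[:,2]<.16); print(n,m.sum(),np.sort(W[m,2]),W[m].mean(0) if m.any() else 0)
E
```

```text
t 33.0
tcp_pos [ 0.3903 -0.0946  0.2382]
ee_rot [-3.1416e+00 -1.9000e-03 -1.7220e-01]
wrist_force [-0.5129  0.1427  0.1227]
torque [-0.0434  0.0157 -0.061 ]
grip_width 0.9015
scene 95 [0.125  0.1252 0.1254 0.1255 0.1258 0.1264 0.1266 0.1267 0.1269 0.1273
 0.1274 0.1276 0.1279 0.1281 0.1282 0.1283 0.1288 0.1291 0.1291 0.1294
 0.1295 0.13   0.1303 0.1304 0.1309 0.131  0.131  0.131  0.1313 0.1314
 0.1316 0.1321 0.1321 0.1321 0.1322 0.1326 0.1332 0.1336 0.1336 0.1337
 0.1339 0.134  0.1341 0.1345 0.1347 0.1351 0.1356 0.1356 0.1357 0.1357
 0.1357 0.1358 0.136  0.1361 0.1362 0.1363 0.1364 0.1364 0.1365 0.1365
 0.1366 0.1366 0.1366 0.1368 0.1368 0.137  0.137  0.1372 0.1373 0.1374
 0.1374 0.1374 0.1376 0.1376 0.1376 0.1376 0.1376 0.1377 0.1377 0.1377
 0.1377 0.1379 0.138  0.1381 0.1383 0.1383 0.1383 0.1383 0.1383 0.1386
 0.1387 0.1387 0.1387 0.1395 0.1401] [ 0.5401 -0.0011  0.1338]
top 98 [0.1273 0.1291 0.1293 0.1316 0.1319 0.1322 0.1326 0.1326 0.1335 0.1337
 0.1339 0.1341 0.1344 0.1345 0.1345 0.1346 0.1348 0.1348 0.1349 0.1351
 0.1351 0.1352 0.1352 0.1355 0.1355 0.1356 0.1356 0.1359 0.136  0.1361
 0.1361 0.1361 0.1361 0.1362 0.1362 0.1363 0.1363 0.1364 0.1365 0.1366
 0.1366 0.1366 0.1366 0.1367 0.1367 0.1368 0.1368 0.1368 0.1368 0.137
 0.137  0.137  0.137  0.1371 0.1371 0.1372 0.1372 0.1372 0.1373 0.1377
 0.1377 0.1377 0.1377 0.1377 0.1378 0.1379 0.1379 0.1379 0.138  0.1381
 0.1381 0.1381 0.1382 0.1382 0.1382 0.1382 0.1383 0.1383 0.1385 0.1386
 0.1386 0.1386 0.1386 0.1387 0.1387 0.139  0.139  0.139  0.1394 0.1394
 0.1394 0.1394 0.1396 0.1396 0.1399 0.1402 0.1402 0.1403] [0.5384 0.     0.1366]
```

View pics/s14.png

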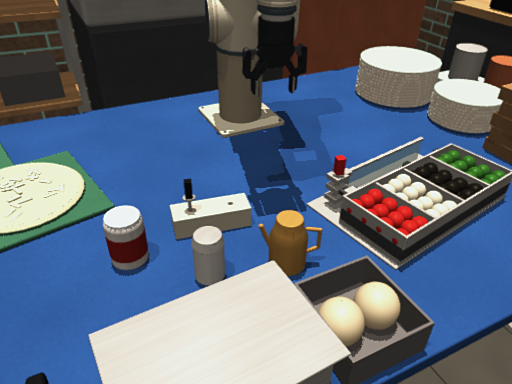

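View pics/scene15.png

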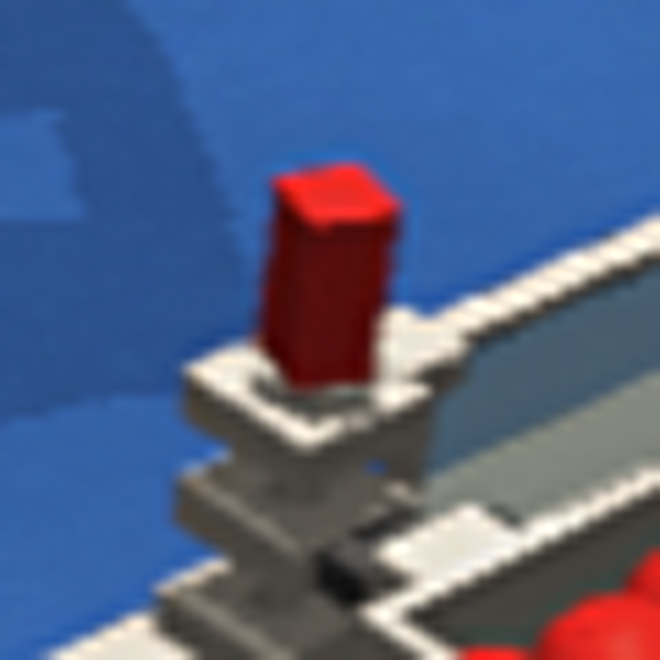

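View pics/top15.png

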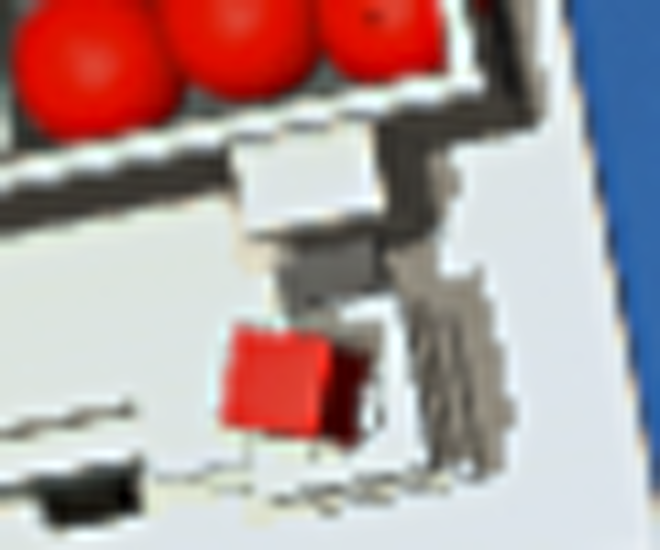

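The collar is flat on the top knuckle, the head top is at z ≈ 0.1375 (so the tip is at about 0.0155), the arm is well clear and the other objects are in place. Hand in.

```bash
python3 -c "
from cell import robot
print(robot.hand_in())"
```

```text
the job is handed in; nothing more can be done
None
```

The red-headed pin is down through all three hinge knuckles with its collar seated on the top one, and I let go, backed the arm clear and handed the job in. The hand-in gave no verdict.

- **Finding the holes:** The depth images put the middle hole about 10 mm from the guard's hole. I entered the top hole and dragged the guard across with the pin, at about 3 N per axis. The pin then went through the middle and bottom knuckles with no axial contact.
- **Force:** At the end of each move the wrist force was within about 4 N. Seating the collar added about 2.7 N. I had no continuous force reading during the moves.
- **Last checks:** The head top measured about 137.5 mm above the table, which puts the tip at about 15.5 mm, inside the required 9 to 18.5 mm. By eye the pin stands upright; I did not measure its tilt.
- **Other objects:** In the last scene picture the spare pin, oil can, tomato can and shaker look unmoved. The clock read about 33 s of the allowed 72 s.
- **Disagreement:** The two cameras' first estimates of the top hole differed by about 3 mm. I used a point between them, which worked. No check failed.

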